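# Tip the ram tube down in its case and close the lid

### The arm

A 6-joint arm with a two-finger parallel gripper is mounted at the origin on the work surface. World frame = base frame: x ahead of the robot, y to its left, z up, the work surface at z = 0. Lengths are in m, angles in degrees, forces in N, time in s.
With the tool pointing down it reaches from about 0.4 to 0.825 m from the base axis. Payload 7 kg.
Tool frame: the origin (TCP) lies on the centre line of the jaws, within the pads' length; the fingertips stand 19 mm ahead of it and the grasp point (between the pads) is the TCP (r.tip_extent is the distance from the TCP to the fingertips, in m); z points along the fingers, y is the line along which they close (so a half turn about z gives the same grasp; the last joint's range is limited). The gripper opens to 88 mm and grips with 3 to 60 N. Pads are 19 mm wide; open, the fingers measure 130 mm over their backs; the gripper's body (78 mm by 193 mm) begins 47 mm behind the grasp point.
Start: joints at [-52.42, 20.546, 0.682, 0, -70.136, -16.507], TCP at [0.243, -0.63, 0.246] pointing down, gripper open.
Joint ranges: [-176.03, 176.03], [-82.01, 121.73], [-58.28, 71.71], [-173.87, 95.51], [-174.79, -0.11], [-173.66, 173.66]. Speed limits (degrees/s): [136.94, 136.94, 172.46, 180, 180, 180].

### API

Orientations are given as [roll, pitch, yaw] about the fixed x, y, z axes, in that order (R = Rz(yaw) Ry(pitch) Rx(roll)).
In Python, from plant import r gives the robot as it stands. The module is installed in compiled form; this text tells all that it offers.
- The arm moves only by the tool jog_arm, never from a script. Its argument "deltas" is a list that holds one entry, the list of rows, each a list of 5 numbers: the opening, from -1 (shut) to 1 (fully open), then the shift along the world's x, y, z in cm, then the turn about the world's z in rad. In form: [[[claw, dx, dy, dz, turn], ...]]. A call has 1 to 8 rows; each row shifts and turns the commanded pose from where the row before left it; what a row does not reach is not made up. A row lasts 1/8 s, in which the tool goes at most 62.5 mm and 10.7 degrees, less where a joint would pass 70% of its speed; a pose out of reach is approached as far as the arm can. A call with a gripper value outside its range is refused whole. The fingers move at their own pace and stop on an object; "force" is the grip in N (left out, the last holds). Time passes only in rows, so rows that do not move let the fingers close. It gives the time, the measured TCP pose, the force, the opening and the grip force at its end, in the units of the state.
- r.get_state(): the state, without advancing time (a new reading comes with each control period).
- r.capture(name): name is "side" or "top" or "wrist"; returns the picture (400x640x3 uint8, blue, green, red); there is no depth.
- r.camera_info(name): a dict with "fx", "fy", "cx", "cy" (pixels), "k1" (the pictures are not rectified: a ray, as slopes to the right and down, at radius r is drawn at 1 + k1 r^2 times it, then the intrinsics apply), "view" (4x4, takes a point from world to camera coordinates). Camera axes: x right, y up, looking along -z (the intrinsics and any distortion apply to the point x, -y, -z); pixel columns grow to the right and rows downward; lengths in m; the calibration is good to about 2 mm. A picture is of the moment at which its call begins: read the wrist's pose just before it. camera_info takes no time and is no camera call; for the wrist camera it gives the pose at the moment of the call.
- r.close_job(): hands the job in; it is judged then, once.
The state is a dict: "time_s": time; "joints": joint angles; "qd": joint speeds; "joint_torque": joint torques, N m; "tcp_pos": TCP position; "eef_rot": TCP orientation; "contact_force": force on the tool from outside, world axes, zero at the start; "moment": the same for the moment, N m; "gripper_width": finger opening in m; "gripper_force": force on a finger pad.
Only numpy, scipy, OpenCV 4.12 (cv2) and the standard library are available. Lean on these libraries where they do the work, as an engineer would, in place of code of your own. Each camera call takes 0.05 s, during which the arm holds its last target. There are 200 camera calls.

### The job

Put the body-repair kit away by pushing only: with a light push of the fingers near its top, tip over the orange tube that stands on end in the open case so that it lies flat along its own compartment, then push the blue lid over from behind and press it fully shut. Nothing may be gripped, pinched or lifted; leave the small steel foot in the other compartment and everything else on the bench where it is, and finish with the hand clear.

Things in the scene. Friction and masses are not known exactly. Their poses are not given: they have to be found in the camera images.
- case: Fixed black case, open on top, 160 (its x) x 250 (y) x 66 mm high, walls and floor 6 mm, yellow lining. Origin: centre of underside, on the bench. A divider along y at x=0, rising 20 mm from the floor, makes two compartments 71 mm wide, 238 mm long, centred on x=-38.5 and +38.5 mm. Lid hinged on its +x rim. The case's +x points to the robot's left (yaw 1.57), up to 0.4 rad off.
- lid_angle (a joint): Angle of the blue lid: 0 = shut flat on the case's rim, 1.57 = upright, 2.2 = stop, leaning back away from the case. Starts leaning back at 1.75 to 2.1. The hinge is stiff, without spring: the lid stays where it is left and needs about 1 to 5 N at its free edge to move.
- lid_hinge (a point): Point on the lid's hinge line, in the middle of the case's length: in the case's frame x = +80, y = 0, z = 67 mm. The hinge line runs along the case's y.
- lid_edge (a point): Middle of the lid's free edge, halfway through its thickness: 160 mm from the hinge. When the lid is shut it lies at x = -80, z = 73 mm in the case's frame.
- lid: The lid's blue panel, 160 x 250 x 12 mm, flat, no handle. Origin on the hinge line, -x runs to the free edge, z is the outward normal of the outer face (three black ribs 1 mm high): up when shut, to the back when open. Inner face in the hinge plane, outer face 12 mm from it. Over 30 N from the fingers while it swings counts as gripping it.
- tube: Loose orange tube, dark end bands: cylinder 40 mm wide, 150 mm long, 0.35-0.7 kg. Starts upright on the case floor (z=6 mm) in either compartment, axis 60-85 mm from mid-length, near its -y or +y end; the room to lie is towards the other. Origin: centre of lower end, z along its axis. Pushed near the top it tips and falls by itself past 0.27 rad. Over 18 N from the fingers counts as gripping it.
- tube_mid (a point): Centre of the tube, on its axis, 75 mm from either end. It stands 81 mm above the bench at the start and 26 mm when the tube lies flat on the case floor.
- tube_top (a point): Centre of the tube's upper end, 150 mm from its origin: 156 mm above the bench at the start.
- foot: Loose dark steel foot, 46 mm in diameter and 38 mm high with a 26 mm stem, standing in the other compartment at the other end of the case. Origin: centre of its underside. It stays there and fits under the shut lid.
- spare: Bystander: another orange tube, 48 mm in diameter, 110 mm tall, standing on the bench to the left of the case. Origin: centre of its underside.
- hammer: Bystander: hammer 260 mm long lying on the left, wooden handle. Origin: under its middle.
- driver: Bystander: red-handled screwdriver, 200 mm long, lying on the right. Origin: under its middle.
- filler: Bystander: tin 90 mm in diameter and 100 mm tall, on the right. Origin: centre of its underside.
- dolly: Bystander: dark steel dolly block 85 x 55 x 30 mm, lying on the right. Origin: centre of its underside.
- tape: Bystander: yellow ring, 100 mm outside diameter, 25 mm high, lying on the left. Origin: centre of its underside.
Not all that is in view belongs to the job. Leave any red look-alike of the foot alone.

How it is judged (in metres and radians):
On the way, in this order (a step that is already met when the one before it is completed fails the run):
1. the tube lies flat along its compartment, the lid still open (angle between tube's own z axis and vertical between 1.45 and 1.69 rad and z of tube_mid in the frame of case between 0.018 and 0.033 m and angle between the z axis of tube and the y axis of case, either way round below 0.3 rad and x of tube_mid in the frame of case between -0.07 and 0.07 m and y of tube_mid in the frame of case between -0.1 and 0.1 m and linear speed of tube below 0.05 m/s and value of joint lid_angle above 0.5 rad), for 0.2 s.
2. the lid is fully shut (value of joint lid_angle below 0.03 rad), for 0.2 s.
At the end, for the whole second after the job is handed in: The tube lies flat (within 0.12 rad of level) on the case floor along its compartment (within 0.3 rad), at rest; the lid is shut to within 0.03 rad (5 mm at its edge); the foot stands and it and every bystander is within 20 mm of where it was (angle between tube's own z axis and vertical between 1.45 and 1.69 rad and z of tube_mid in the frame of case between 0.018 and 0.033 m and angle between the z axis of tube and the y axis of case, either way round below 0.3 rad and x of tube_mid in the frame of case between -0.07 and 0.07 m and y of tube_mid in the frame of case between -0.1 and 0.1 m and linear speed of tube below 0.05 m/s and value of joint lid_angle below 0.03 rad and angle between foot's own z axis and vertical below 0.2 rad and distance of each of foot, spare, hammer, driver, filler, dolly, tape from where it was at the start of the episode below 0.02 m); the robot touches nothing.
It fails at once if the tube is lifted (its middle more than 25 mm above where it stood, or raised again once it lay down) (z of tube_mid in the frame of case above 0.106 m or (angle between tube's own z axis and vertical above 1.35 rad and z of tube_mid in the frame of case above 0.055 m)).
It fails at once if the tube leaves the case (x of tube_mid in the frame of case above 0.085 m or x of tube_mid in the frame of case below -0.085 m or y of tube_mid in the frame of case above 0.125 m or y of tube_mid in the frame of case below -0.125 m).
It fails at once if the tube is gripped or struck (more than 18 N from the fingers) (contact force between the fingers and tube above 18 N).
It fails at once if the lid is gripped or shoved hard while it swings (more than 30 N from the fingers before it is nearly shut) (value of joint lid_angle above 0.15 rad and contact force between the fingers and lid above 30 N).
It fails at once if the foot or a bystander on the bench is moved more than 20 mm, or the foot tipped (angle between foot's own z axis and vertical above 0.5 rad or distance of any of foot, spare, hammer, driver, filler, dolly, tape from where it was at the start of the episode above 0.02 m).
It also fails if it takes over 48 s, if anything falls off the work surface, if the arm or the gripper's body presses on something with over 40 N, if the wrist force passes 120 N, or if a joint passes its speed limit or range.

## Working session

There is one attempt and no reset: what is moved stays moved. The work goes in short steps, Python scripts to look and compute and a tool call to move; the robot and the scene stay as the last step left them, time stands still between calls to the robot, and variables do not carry over. Pictures are saved under pics/ and viewed, at most 10 in all, crops included, and the job is handed in when it is done.

Besides the shell and the picture viewer there is one more tool, called after "Call:" as name([rows], argument=value, ...), one row to a line, values as JSON. jog_arm: Moves the arm, as the interface text tells. Its arguments: {"type":"object","properties":{"deltas":{"type":"array"},"force":{"type":"number"}},"required":["deltas"]}

```bash
mkdir -p pics
cat > h.py <<'E'
import numpy as np,cv2
from plant import r
def cap(n,f):
    im=r.capture(n); cv2.imwrite('pics/'+f,im); return im
def proj(n,P):
    c=r.camera_info(n);P=np.atleast_2d(P);V=np.array(c['view'])
    q=P@V[:3,:3].T+V[:3,3]; s=np.c_[q[:,0],-q[:,1]]/-q[:,2:3]
    s=s*(1+c['k1']*(s**2).sum(1,keepdims=True))
    return s*[c['fx'],c['fy']]+[c['cx'],c['cy']]
def ray(n,uv,z):
    c=r.camera_info(n);V=np.array(c['view']);uv=np.atleast_2d(uv).astype(float)
    d=(uv-[c['cx'],c['cy']])/[c['fx'],c['fy']]; s=d.copy()
    for _ in range(20): s=d/(1+c['k1']*(s**2).sum(1,keepdims=True))
    D=np.c_[s[:,0],-s[:,1],-np.ones(len(s))]@V[:3,:3]; o=-V[:3,:3].T@V[:3,3]
    t=(np.asarray(z)-o[2])/D[:,2]; return o+D*t[:,None]
def casept(p,c): # c=(x,y,yaw)
    p=np.atleast_2d(p);a=c[2];R=np.array([[np.cos(a),-np.sin(a),0],[np.sin(a),np.cos(a),0],[0,0,1]])
    return p@R.T+[c[0],c[1],0]
E
python3 - <<'E'
from h import *
cap('top','t1.png');cap('side','s1.png')
for n in('top','side'):
    c=r.camera_info(n);V=np.array(c['view']);print(n,c['fx'],c['k1'],-V[:3,:3].T@V[:3,3],V[2,:3])
print(r.get_state())
E
```

```text
top 385.4034069239965 -0.06687624309500835 [ 0.46398559 -0.0340381   1.18782591] [-0.05831316  0.00747028  0.99827039]
side 442.73859708493956 -0.021355261211329392 [ 0.34818953 -1.17840164  1.05749331] [-0.11938845 -0.77524322  0.62027764]
{'time_s': 0.1, 'joints': array([-5.24210574e+01,  2.05876738e+01,  6.38164146e-01, -1.72545489e-02,
       -7.01372398e+01, -1.65068521e+01]), 'qd': array([ 0.07904016, -0.20098254,  0.12827223,  0.07994903,  0.01798539,
        0.06276146]), 'joint_torque': array([ 4.19589669e-04, -5.84165275e+01,  2.93752688e+01,  7.01544285e+00,
        1.01574662e-02, -5.31738715e-05]), 'tcp_pos': array([ 0.24250834, -0.6294778 ,  0.24470749]), 'eef_rot': array([ 1.79912217e+02, -9.09763514e-03, -1.58933777e+02]), 'contact_force': array([0.2453402 , 0.07674815, 0.66221935]), 'moment': array([ 0.01402355, -0.0439361 , -0.04556219]), 'gripper_force': 0.0, 'gripper_width': 0.08775149902169564}
```

View pics/t1.png

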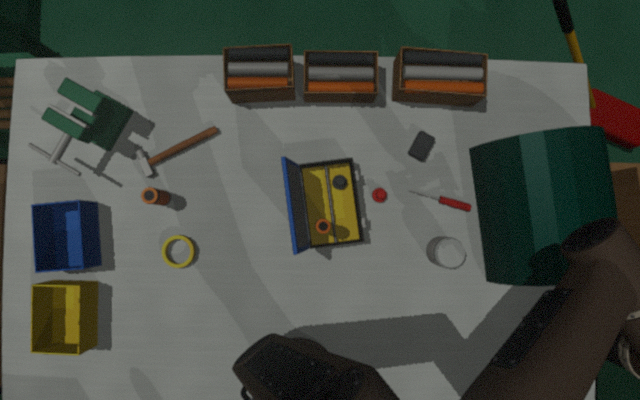

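View pics/s1.png

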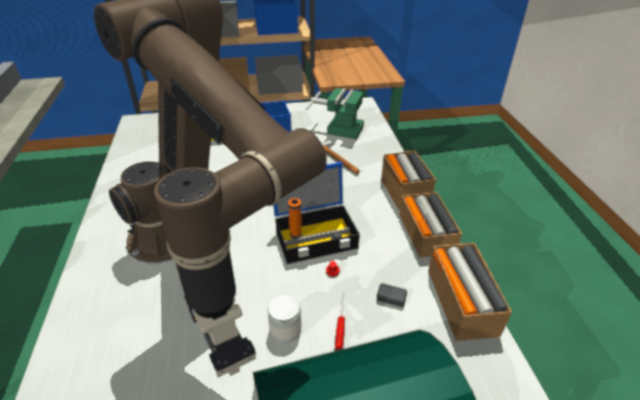

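The top view shows the case at about (330,203), with the lid on its left, the tube at (323,227), the foot at (340,183) and the red decoy at (380,195). I'll enlarge it for corners.

Run:
```python
from h import *
t=cv2.imread('pics/t1.png')[145:265,270:380];s=cv2.imread('pics/s1.png')[150:275,260:370]
t=cv2.convertScaleAbs(t,alpha=1.8)
a=cv2.resize(t,None,fx=4.5,fy=4.5,interpolation=2)
cv2.imwrite('pics/c1.png',a);cv2.imwrite('pics/c2.png',cv2.resize(s,None,fx=4.5,fy=4.5,interpolation=2))
```

```text
(no output)
```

View pics/c1.png

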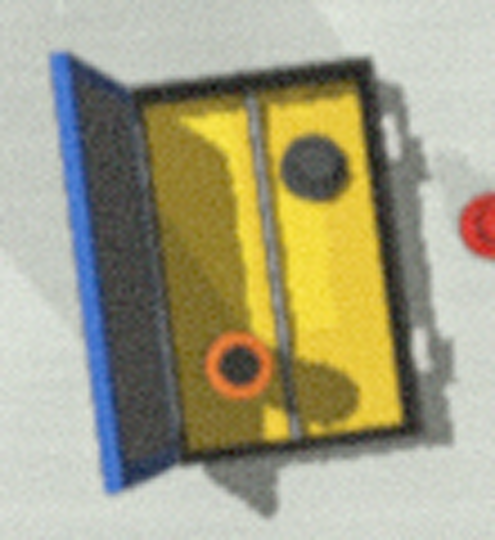

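View pics/c2.png

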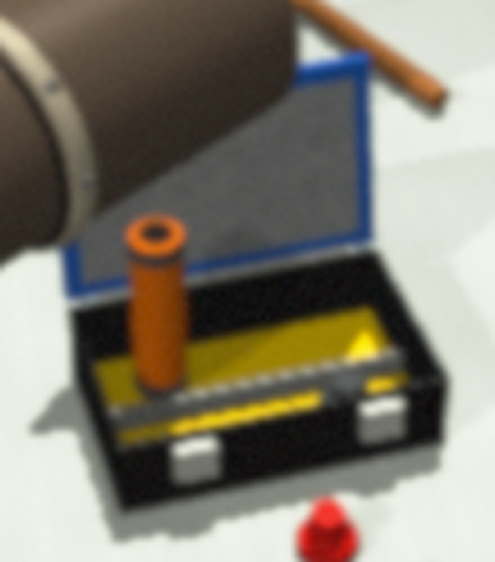

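Run:
```python
from h import *
from scipy.optimize import least_squares
o=np.array([270,145])
t=np.array([[131,90],[371,59],[417,432],[184,463]])/4.5+o-.4
w=ray('top',t,.066);print(w.round(4),np.linalg.norm(np.diff(w,axis=0),axis=1))
so=np.array([260,150]);s=np.array([[72,308],[375,250],[447,380],[120,445]])/4.5+so-.4  # near-left,far-left,far-right; 
# z=.066: near-left(+80,+125), far-left(+80,-125), far-right(-80,-125), near-right(-80,125)
Cl=np.array([[.08,-.125,.066],[-.08,-.125,.066],[-.08,.125,.066],[.08,.125,.066]])
Cs=Cl[[3,0,1]]
f=lambda c,n,C,u:(proj(n,casept(C,c))-u).ravel()
for nm,F in(('top',lambda c:f(c,'top',Cl,t)),('side',lambda c:f(c,'side',Cs,s[:3])),('both',lambda c:np.r_[f(c,'top',Cl,t),f(c,'side',Cs,s[:3])])):
    q=least_squares(F,[.46,0,1.6]);print(nm,q.x,q.fun.round(1))
c=q.x
# lid edge corners
def lidp(a,x=-.16,z=.006):
    return [[.08+x*np.cos(a)+z*np.sin(a),y,.067-x*np.sin(a)+z*np.cos(a)] for y in(-.125,.125)]
tl=np.array([[62,55],[114,490]])/4.5+o-.4
q=least_squares(lambda a:f(c,'top',np.array(lidp(a[0])),tl),[1.9]);print('lid',q.x,q.fun)
tt=np.array([239,366])/4.5+o-.4; ts=np.array([156,234])/4.5+so-.4
P=ray('top',tt,.156);S=ray('side',ts,.156);print('tube',P,S)
inv=lambda p:np.array([[np.cos(c[2]),np.sin(c[2])],[-np.sin(c[2]),np.cos(c[2])]])@(p[:2]-c[:2])
print(inv(P[0]),inv(S[0]))
F=ray('top',np.array([314,167])/4.5+o-.4,.038);print('foot',F,inv(F[0]))
for k,u in(('spare',(150,196)),('tape',(179,252))):print(k,ray('top',u,.1 if k=='spare' else .02))
print(ray('top',(380,195),.03))
```

```text
[[ 0.6357  0.0014  0.066 ]
 [ 0.6573 -0.1553  0.066 ]
 [ 0.4147 -0.1851  0.066 ]
 [ 0.394  -0.0348  0.066 ]] [0.15813188 0.24448454 0.15175674]
top [ 0.52551518 -0.09345234  1.70664915] [-0.5 -1.   0.2 -1.   1.6  0.8 -1.3  1.1]
side [ 0.52493704 -0.09765185  1.69979991] [-1.5 -0.3  0.6 -0.6  0.9  0.5]
both [ 0.52549972 -0.09432764  1.70393421] [-0.1 -1.   0.6 -0.9  1.8  0.9 -1.1  1.  -1.5 -0.8  0.4 -1.3  0.9 -0.4]
lid [1.75448049] [-0.40292872 -1.14886455  0.31134477  0.96288896]
tube [[ 0.45722185 -0.06699715  0.156     ]] [[ 0.45810461 -0.06910313  0.156     ]]
[0.03615217 0.06404564] [0.03394764 0.06345025]
foot [[ 0.58914223 -0.12015828  0.038     ]] [-0.03405026 -0.05965041]
spare [[0.53828251 0.42452984 0.1       ]]
tape [[0.37410413 0.36389682 0.02      ]]
[[ 0.55061434 -0.24380571  0.03      ]]
```

Call:
jog_arm([
  [[-1,3.5,4.5,0.5,0.12],[-1,3.5,4.5,0,0.12],[-1,3.5,4.5,0,0.12],[-1,3.5,4.5,0,0.12],[-1,2,4.5,0,0.12],[-1,0,5,0,0.12],[-1,0,5,0,0.12],[-1,0,5,0,0.12]],
], force=10)

```text
time_s: 1.1
tcp_pos: [0.4023, -0.2533, 0.2503]
eef_rot: [180.0, 0.0, -103.7]
contact_force: [1.5, 1.3, -0.5]
gripper_width: 0.0128
gripper_force: 0.0
```

Call:
jog_arm([
  [[-1,0,4.5,0,0.12],[-1,0,4.5,0,0.12],[-1,0,4.5,0,0.12],[-1,0,4.4,0,0.012],[-1,0,0,0,0],[-1,0,0,-3,0],[-1,0,0,-3,0],[-1,0,0,0,0]],
])

```text
time_s: 2.1
tcp_pos: [0.4011, -0.0767, 0.1889]
eef_rot: [179.7, -0.0, -82.7]
contact_force: [0.1, -0.5, -0.1]
gripper_width: 0.0002
gripper_force: 0.0
```

Run:
```python
from h import *
s=r.get_state();print(s['tcp_pos'],s['contact_force'],s['gripper_width'])
a=cap('top','t2.png');b=cap('side','s2.png')
a=cv2.resize(a[130:280,260:400],None,fx=3.5,fy=3.5);b=cv2.resize(b[100:250,220:360],None,fx=3.5,fy=3.5)
cv2.imwrite('pics/m2.png',np.vstack([np.hstack([a,b])])[:,:][:525])
```

```text
[ 0.40107257 -0.0767253   0.18892026] [ 0.09856502 -0.49868653 -0.10242542] 0.0001774311684651159
```

Call:
jog_arm([
  [[-1,0,0,-1.7,0],[-1,0,0,-1.6,0],[-1,0.5,0.07,0,0],[-1,0.5,0.07,0,0],[-1,0.5,0.07,0,0],[-1,0.4,0.05,0,0],[-1,0.4,0.05,0,0],[-1,0,0,0,0]],
])

```text
time_s: 3.2
tcp_pos: [0.4258, -0.0727, 0.1575]
eef_rot: [180.0, -0.0, -82.6]
contact_force: [-0.5, 0.1, 0.1]
gripper_width: 0.0001
gripper_force: 0.4
```

Run:
```python
from h import *
s=r.get_state();print(s['tcp_pos'],s['contact_force'])
a=cap('side','s3.png')
cv2.imwrite('pics/m3.png',cv2.resize(a[110:260,220:380],None,fx=4,fy=4))
```

```text
[ 0.4257954  -0.07274155  0.15751322] [-0.48531494  0.05165296  0.10193574]
```

View pics/m3.png

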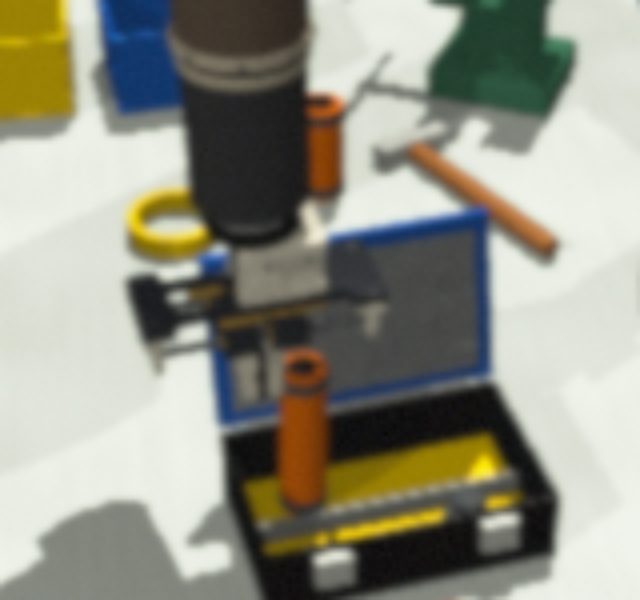

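The fingers, at crop (260,370), are just behind the tube, whose top is at (305,365). I'll keep pushing gently.

Call:
jog_arm([
  [[-1,0.4,0.05,0,0],[-1,0.4,0.05,0,0],[-1,0.4,0.05,0,0],[-1,0.4,0.05,0,0],[-1,0.4,0.05,0,0],[-1,0.4,0.05,0,0],[-1,0,0,0,0]],
])

```text
time_s: 4.12
tcp_pos: [0.45, -0.0697, 0.1575]
eef_rot: [-180.0, -0.0, -82.6]
contact_force: [-0.2, 0.4, 0.6]
gripper_width: 0.0005
gripper_force: 0.0
```

Run:
```python
from h import *
s=r.get_state();print(s['tcp_pos'],s['contact_force'])
a=cap('side','s4.png')
cv2.imwrite('pics/m4.png',cv2.resize(a[110:260,220:380],None,fx=4,fy=4))
```

```text
[ 0.45004872 -0.06965875  0.15752844] [-0.21780529  0.37069172  0.56719046]
```

View pics/m4.png

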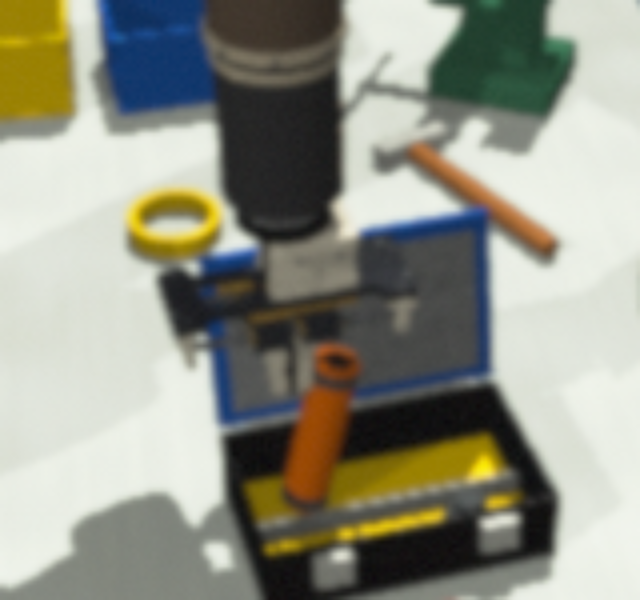

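The tube is tilting cleanly: its top has moved from (305,365) to (337,360) and its base is unmoved. A bit more should send it over.

Call:
jog_arm([
  [[-1,0.4,0.05,0,0],[-1,0.4,0.05,0,0],[-1,0.4,0.05,0,0],[-1,0.4,0.05,0,0],[-1,0.4,0.05,0,0],[-1,0,0,0,0],[-1,0,0,0,0],[-1,0,0,0,0]],
])

```text
time_s: 5.18
tcp_pos: [0.4695, -0.0673, 0.1575]
eef_rot: [180.0, 0.0, -82.6]
contact_force: [-0.4, 0.2, 0.2]
gripper_width: 0.0006
gripper_force: 0.0
```

Run:
```python
from h import *
s=r.get_state();print(s['tcp_pos'],s['contact_force'])
a=cap('side','s5.png')
cv2.imwrite('pics/m5.png',cv2.resize(a[110:260,220:380],None,fx=4,fy=4))
```

```text
[ 0.46949972 -0.06728496  0.15754428] [-0.40465773  0.17357226  0.237175  ]
```

View pics/m5.png

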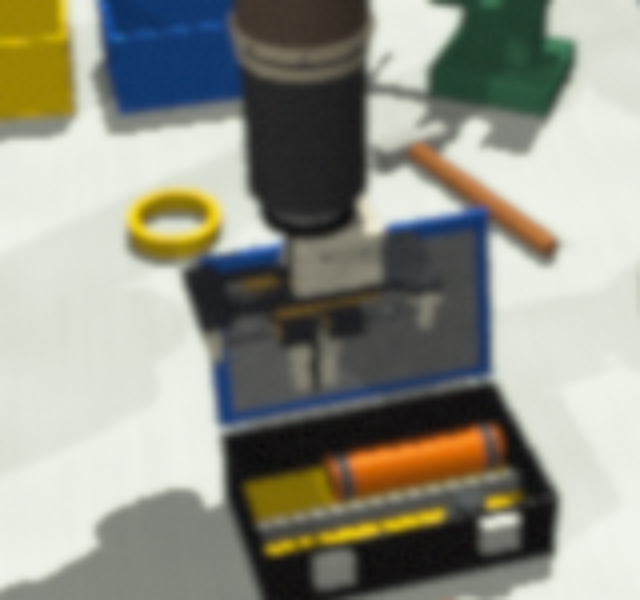

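The tube lies flat along its compartment, with ends at crop (345,475) and (490,445). I'll raise the hand, cross to behind the lid, and check with the top camera on the way.

Call:
jog_arm([
  [[-1,0,0,5,0],[-1,0,0,5,0],[-1,0,0,4.5,0],[-1,0,0,0,0],[-1,1,5,0,0],[-1,1,5,0,0],[-1,1.3,4.6,0,0],[-1,0,0,0,0]],
])

```text
time_s: 6.22
tcp_pos: [0.5028, 0.0812, 0.3012]
eef_rot: [179.9, -0.0, -82.4]
contact_force: [-0.7, -0.2, -0.7]
gripper_width: 0.0003
gripper_force: 0.0
```

Run:
```python
from h import *
s=r.get_state();print(s['tcp_pos'],s['contact_force'])
a=cap('top','t6.png');b=cap('side','s6.png')
c=[.5255,-.0943,1.704]
print('proj tube ends (.036,.044),( .036,-.106):',proj('side',casept([[.036,.044,.026],[.036,-.106,.026]],c)),proj('top',casept([[.036,.044,.026],[.036,-.106,.026]],c)))
def lid(a,d,z=.006): return [[.08-d*np.cos(a)+z*np.sin(a),y,.067+d*np.sin(a)+z*np.cos(a)] for y in(-.125,.125)]
for an in(1.75,1.8,1.85,1.9): print(an,proj('side',casept(lid(an,.16,0),c)).round(1).tolist())
a=cv2.resize(cv2.convertScaleAbs(a[145:265,270:380],alpha=1.8),None,fx=3.6,fy=3.6);b=cv2.resize(b[130:250,260:370],None,fx=3.6,fy=3.6)
cv2.imwrite('pics/m6.png',np.hstack([a,b]))
```

```text
[0.50283948 0.08115437 0.30121652] [-0.73393707 -0.19956212 -0.70816283]
proj tube ends (.036,.044),( .036,-.106): [[300.6835931  229.65513246]
 [341.96748401 221.32922953]] [[320.5257907  219.02486813]
 [314.21011271 169.94871731]]
1.75 [[342.4, 162.3], [269.4, 174.7]]
1.8 [[341.6, 161.4], [269.0, 173.8]]
1.85 [[340.8, 160.7], [268.5, 172.9]]
1.9 [[340.0, 160.1], [268.1, 172.3]]
```

View pics/m6.png

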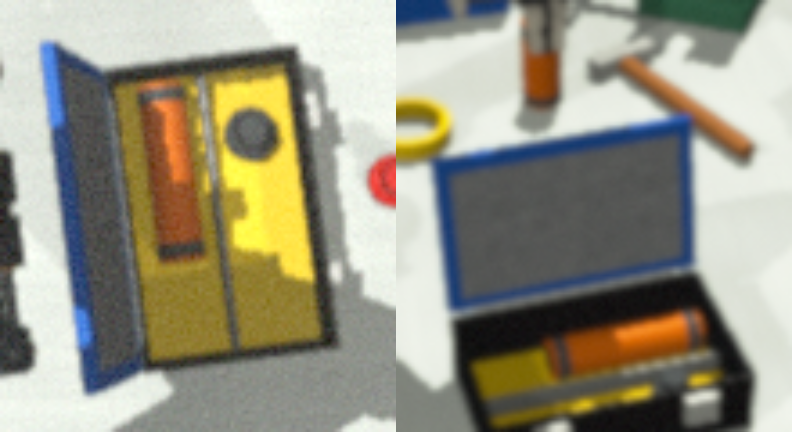

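The tube is flat (top crop (160,85) to (180,255)), the foot is untouched, the lid is still open, and the hand is behind it. Next I'll go down and make contact.

Call:
jog_arm([
  [[-1,0,0,-4.5,0],[-1,0,0,-4.7,0],[-1,0.13,-1,0,0],[-1,0.13,-1,0,0],[-1,0.13,-1,0,0],[-1,0.13,-1,0,0],[-1,0.13,-1,0,0],[-1,0.13,-1,0,0]],
])

```text
time_s: 7.32
tcp_pos: [0.5109, 0.0184, 0.2111]
eef_rot: [-179.9, 0.0, -82.6]
contact_force: [-0.6, 1.9, 1.2]
gripper_width: 0.0006
gripper_force: 1.1
```

Call:
jog_arm([
  [[-1,0.14,-1.1,0,0],[-1,0.14,-1.1,0,0],[-1,0.14,-1.1,0,0],[-1,0.16,-1.2,-0.2,0],[-1,0.16,-1.2,-0.2,0],[-1,0.16,-1.2,-0.4,0],[-1,0.16,-1.2,-0.5,0]],
])

```text
time_s: 8.2
tcp_pos: [0.521, -0.0631, 0.1971]
eef_rot: [180.0, 0.0, -82.6]
contact_force: [1.1, 1.8, -0.7]
gripper_width: 0.0009
gripper_force: 0.8
```

Call:
jog_arm([
  [[-1,0.13,-1.0,-0.6,0],[-1,0.13,-1.0,-0.7,0],[-1,0.12,-0.9,-0.9,0],[-1,0.12,-0.9,-0.9,0],[-1,0.09,-0.7,-1.0,0],[-1,0.09,-0.7,-1.0,0],[-1,0.07,-0.5,-1.1,0],[-1,0.07,-0.5,-1.1,0]],
])

```text
time_s: 9.2
tcp_pos: [0.5292, -0.1245, 0.1237]
eef_rot: [180.0, 0.0, -82.6]
contact_force: [0.4, 0.9, 0.8]
gripper_width: 0.0003
gripper_force: 0.5
```

Call:
jog_arm([
  [[-1,0.05,-0.3,-0.6,0],[-1,0.05,-0.3,-0.6,0],[-1,0,-0.1,-0.5,0],[-1,0,0,-0.4,0],[-1,0,0,-0.3,0],[-1,0,0,-0.1,0],[-1,0,0,0,0]],
])

```text
time_s: 10.07
tcp_pos: [0.5303, -0.1311, 0.0995]
eef_rot: [180.0, 0.0, -82.6]
contact_force: [0.2, -0.7, 0.6]
gripper_width: 0.0004
gripper_force: 0.0
```

Tip height is 80.5 mm, which is nearly shut. I'll press on in small steps until it is firm.

Call:
jog_arm([
  [[-1,0,0,-0.1,0],[-1,0,0,-0.1,0],[-1,0,0,-0.1,0],[-1,0,0,0,0],[-1,0,0,0,0]],
])

```text
time_s: 10.7
tcp_pos: [0.5303, -0.1313, 0.0981]
eef_rot: [-180.0, -0.0, -82.6]
contact_force: [-6.0, 3.7, 15.8]
gripper_width: 0.0003
gripper_force: 7.8
```

Call:
jog_arm([
  [[-1,0,0,-0.1,0],[-1,0,0,-0.1,0],[-1,0,0,0,0],[-1,0,0,0,0],[-1,0,0,3,0],[-1,0,0,5,0],[-1,0,0,5,0],[-1,0,0,0,0]],
])

```text
time_s: 11.7
tcp_pos: [0.5326, -0.1313, 0.229]
eef_rot: [-179.5, -0.1, -82.6]
contact_force: [-0.9, -0.1, -0.8]
gripper_width: 0.0001
gripper_force: 0.0
```

Call:
jog_arm([
  [[-1,0,5.5,0,0],[-1,0,5.5,0,0],[-1,0,5.5,0,0],[-1,0,5.5,0,0],[-1,0,0,0,0]],
])

```text
time_s: 12.32
tcp_pos: [0.53, 0.0919, 0.2238]
eef_rot: [180.0, 0.0, -82.4]
contact_force: [0.4, -0.5, -0.5]
gripper_width: 0.0005
gripper_force: 0.0
```

Run:
```python
from h import *
s=r.get_state();print(s['tcp_pos'],s['contact_force'],s['time_s'])
a=cap('top','t7.png');b=cap('side','s7.png')
c=[.5255,-.0943,1.704]
for th in(0,.03,.06):
  P=[[.08-.16*np.cos(th),y,.067+.16*np.sin(th)+.012] for y in(-.125,.125)];print(th,proj('side',casept(P,c)).round(1).tolist())
a=cv2.resize(cv2.convertScaleAbs(a[145:265,270:380],alpha=1.8),None,fx=3.6,fy=3.6);b=cv2.resize(b[150:270,265:375],None,fx=3.6,fy=3.6)
cv2.imwrite('pics/m7.png',np.hstack([a,b]))
```

```text
[0.53000361 0.09191454 0.22375141] [ 0.40104067 -0.53535436 -0.54257771] 12.325
0 [[360.0, 230.7], [285.1, 246.4]]
0.03 [[360.1, 229.6], [285.0, 245.2]]
0.06 [[360.2, 228.5], [284.9, 244.1]]
```

View pics/m7.png

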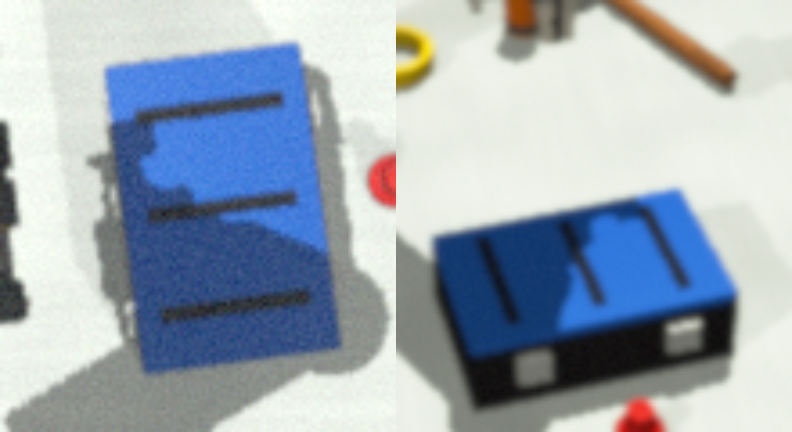

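The lid lies flat on the rim, its free edge running from side crop (470,355) to (735,290), and the hand is clear.

```bash
python3 -c "
from plant import r
print(r.close_job())"
```

```text
the job is handed in; nothing more can be done
None
```

The job is handed in, with no verdict shown. Before the lid closed, the tube lay flat in its compartment and the foot looked unmoved. The lid was pressed down to a firm stop (about 16 N), and the hand is clear. I didn't measure whether the bystanders stayed put.

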